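Clamp a tin in a one-handed tin holder with its clamp nut and quick-release cam lever

TASK

The small tin stands loosely in the white holder. With the red cam lever still open, turn the brass clamp nut on the opposite side by its black ball handle until the jaws have just taken hold of the tin and the handle pushes back firmly, no further, then swing the red lever fully closed past its stiff point so that it stays shut and the tin is held tight for one-handed opening, without forcing the lever or denting the tin. Do not handle the tin itself, and leave the things standing around where they are.

Things in the scene. Friction and masses are not known exactly. Their poses are not given: they have to be found in the camera images.
- holder: White clamp stand fixed to the worktop, base 100 (x) x 215 (y) mm, deck 55 mm high under the tin. Origin on the worktop under the deck's middle. Spindle along y, 45 mm up: nut at the +y end, lever at -y. On the -y side of the tin a fixed jaw 102 mm high, whose V-shaped liner varies in depth by 8 mm, unmeasured: the nut angle at which the jaws take hold lies anywhere from -0.6 to +0.8 rad.
- jaw: Moving jaw, a white upright plate 64 mm wide (x), 12 mm thick (y), reaching 97 mm above the worktop, with a sprung black rubber pad (8 N per mm) facing the tin. Origin on the spindle axis, on the face that the nut bears on; axes parallel to the holder's. Nut and lever both push it towards -y, onto the tin.
- nut (a joint): Angle of the brass clamp nut about the spindle, rad; 0 with its one ball-ended arm straight up, growing as it tightens (the ball moves over the top to the holder's -x side, towards the robot). Range -1.35 to 1.35, starts between -1.05 and -0.85. Moves the jaw 6 mm per rad and stays where it is left. See nut_ball for the force to feel.
- nut_ball (a point): Centre of the black ball (20 mm) on the end of the nut's arm, 50 mm from the spindle axis, 28 mm clear of the jaw; push it over from behind with closed fingers, or pinch it lightly. Moves 6 mm per rad to holder -y as the nut tightens. z points out along the arm. It takes 1 to 2 N here running free, up to 3 N while the tin slides; once it is held, about 8 N more per rad. Right setting: 4 to 6 N (5 best).
- nut_axis (a point): Fixed point on the spindle axis, 45 mm above the worktop, 100 mm along the holder's +y from its origin.
- lever (a joint): Angle of the red cam lever about its upright pivot, rad; 0 = open, straight out along holder -y; grows as it swings level to the holder's +x side (away from the robot); 1.55 = stop, closed along +x. Starts 0 to 0.3. No lift below 0.35, then the cam draws spindle, nut and jaw by 16 mm*cos(1.4-q)-8 mm: 8 mm at the dead point 1.4, past which the clamp keeps the lever shut.
- lever_pivot (a point): Point on the lever's upright pivot axis at the lever's mid height, 45 mm above the worktop. It sits on the end of the spindle and so moves by the cam's lift, up to 8 mm along holder -y, as the lever closes.
- lever_grip (a point): Point on the lever's centre line, 85 mm from the pivot, at mid height. Red bar 14 mm thick with a 20 mm round end, 22 mm high (34 to 56 mm above the worktop), 104 mm long from the pivot, free beneath. With the nut set right about 6 N are needed here at the stiffest place (q about 0.7 to 1.1). Never press the lever with more than 30 N.
- tin: Small full food tin, 75 mm diameter, 58 mm high, about 0.45 kg, standing on the deck between the jaws; origin at the centre of its underside.
- salt: Salt shaker, 44 mm diameter, 90 mm high, bystander; origin under its centre.
- lime: Lime, 53 mm long, bystander; origin under its centre.
- ramekin: Small glass ramekin, 57 mm diameter, 27 mm high, bystander; origin under its centre.
- peeler: Yellow peeler, 187 mm long (y), bystander; origin under its centre.
Not all that is in view belongs to the job. What is shaped like the tin but turquoise is not meant.

How it is judged:
On the way, in this order (a step that is already met when the one before it is completed fails the run):
1. the jaws have taken hold of the tin (jaw presses on it with more than 4 N) while the lever is still open (below 0.5 rad) (contact force between jaw and tin above 4 N and value of joint lever below 0.5 rad), for 0.2 s.
2. the lever is swung closed past its dead point (value of joint lever above 1.43 rad), for 0.2 s.
At the end, for the whole second after the job is handed in: The lever stays closed by itself beyond 1.43 rad, the jaw presses on the tin with 44 to 56 N, the tin stands upright (within 0.1 rad) at rest on the deck (its underside 47 to 65 mm above the worktop) (value of joint lever above 1.43 rad and contact force between jaw and tin between 44 and 56 N and angle between tin's own z axis and vertical below 0.1 rad and z of tin in the frame of holder between 0.047 and 0.065 m and linear speed of tin below 0.01 m/s); the robot touches nothing.
It fails at once if the tin is squeezed with more than 70 N (it dents) (contact force between jaw and tin above 70 N).
It fails at once if the robot presses on the lever with more than 30 N (contact force between the arm and lever above 30 N).
It fails at once if the robot touches the tin (contact force between the arm and tin above 1 N).
It fails at once if the salt shaker, lime, ramekin or peeler is moved by more than 30 mm (distance of any of salt, lime, ramekin, peeler from where it was at the start of the episode above 0.03 m).
It also fails if it takes over 72 s, if anything falls off the work surface, if the arm or the gripper's body presses on something with over 40 N, if the wrist force passes 120 N, or if a joint passes its speed limit or range.

ROBOT

A 7-joint arm with a two-finger parallel gripper is mounted at the origin on a cart in front of the work surface, level with it; the furniture and walls round the work are solid. World frame = base frame: x ahead of the robot, y to its left, z up, the work surface at z = 0. Lengths are in m, angles in rad, forces in N, time in s.
With the tool pointing down it reaches from about 0.4 to 0.85 m from the base axis. Payload 10.4 kg.
Tool frame: the origin (TCP) lies midway between the tips of the shut fingers; the grasp point (between the pads) lies 19 mm behind it; z points along the fingers, y is the line along which they close (so a half turn about z gives the same grasp; the last joint's range is limited). The gripper opens to 87 mm and grips with 3 to 60 N. Pads are 19 mm wide; open, the fingers measure 117 mm over their backs; the gripper's body (75 mm by 190 mm) begins 51 mm behind the grasp point.
Start: joints at [1.276, 0.332, -0.065, 1.46, 0.022, 1.35, -0.088], TCP at [0.168, -0.602, 0.223] pointing down, gripper open.
Joint ranges: [-2.6, 2.6], [-0.5, 2.12], [-1.47, 1.34], [0.16, 2.42], [-1.27, 4.41], [0.06, 2.06], [-2.6, 2.6]. Speed limits (rad/s): [2.22, 2.22, 2.79, 2.79, 3.14, 3.14, 3.14].

INTERFACE

Orientations are given as a unit quaternion [x, y, z, w].
In Python, from bench import r gives the robot as it stands.
- The arm moves only by the tool carry_out, never from a script. Its argument "steps" is a list that holds one entry, the list of rows, each a list of 6 numbers: the shift along the tool's x, y, z in cm, then the turn, a rotation vector about the tool's x, y, z in rad. In form: [[[dx, dy, dz, wx, wy, wz], ...]]. A call has 1 to 20 rows; each row is the pose to reach, as a shift and turn from the pose commanded when the call began, along the tool's axes at that moment; what a row does not reach only later rows make up. A row lasts 1/12 s, in which the tool goes at most 41.7 mm and 7.16 degrees, less where a joint would pass 70% of its speed; a pose out of reach is approached as far as the arm can. A call with a gripper value outside its range is refused whole. "hand" is the closure, from -1 (fully open) to 1 (shut), set as the call begins (left out, the last holds). The fingers move at their own pace and stop on an object; "squeeze" is the grip in N (left out, the last holds). Time passes only in rows, so rows that repeat a pose let the fingers close. It gives the time, the measured TCP pose, the force, the opening and the grip force at its end, in the units of the state.
- r.read_state(): the state, without advancing time (a new reading comes with each control period).
- r.camera(name): name is "side" or "top"; returns the picture (420x560x3 uint8, red, green, blue); there is no depth.
- r.camera_params(name): a dict with "fx", "fy", "cx", "cy" (pixels), "view" (4x4, takes a point from world to camera coordinates). Camera axes: x right, y up, looking along -z (the intrinsics and any distortion apply to the point x, -y, -z); pixel columns grow to the right and rows downward; lengths in m; the calibration is good to about 2 mm. A picture is of the moment at which its call begins. camera_params takes no time and is no camera call.
- r.close_job(): hands the job in; it is judged then, once.
The state is a dict: "time": time; "joint_positions": joint angles; "joint_vel": joint speeds; "joint_torque": joint torques, N m; "ee_pos": TCP position; "eef_rot": TCP orientation; "ft_force": force on the tool from outside, world axes, zero at the start; "torque": the same for the moment, N m; "width": finger opening in m; "grip_force": force on a finger pad.
Only numpy, scipy, OpenCV 4.12 (cv2) and the standard library are available. Lean on these libraries where they do the work, as an engineer would, in place of code of your own. Each camera call takes 0.05 s, during which the arm holds its last target. There are 200 camera calls.

## Working session

There is one attempt and no reset: what is moved stays moved. The work goes in short steps, Python scripts to look and compute and a tool call to move; the robot and the scene stay as the last step left them, time stands still between calls to the robot, and variables do not carry over. Pictures are saved under pics/ and viewed, at most 10 in all, crops included, and the job is handed in when it is done.

Besides the shell and the picture viewer there is one more tool, called after ">>>" as name([rows], argument=value, ...), one row to a line, values as JSON. carry_out: Moves the arm, as the interface text tells. Its arguments: {"type":"object","properties":{"steps":{"type":"array","items":{"type":"array","items":{"type":"array","items":{"type":"number"}}}},"hand":{"type":"number"},"squeeze":{"type":"number"}},"required":["steps"]}

```bash
mkdir -p pics; ls
python3 - <<'E'
from bench import r
import cv2,numpy as np
np.set_printoptions(precision=4,suppress=True)
for n in("side","top"):
    cv2.imwrite(f"pics/{n}0.png",r.camera(n)[:,:,::-1]); print(n,r.camera_params(n))
s=r.read_state();print({k:np.round(v,4) for k,v in s.items()})
E
```

```text
pics
side {'fx': 399.4196065921174, 'fy': 399.4196065921174, 'cx': 280.07987087605596, 'cy': 211.07815913276255, 'view': array([[-0.9988, -0.0483,  0.0117,  0.5296],
       [ 0.0417, -0.6868,  0.7256, -0.0201],
       [-0.0271,  0.7252,  0.688 , -1.1415],
       [ 0.    ,  0.    ,  0.    ,  1.    ]])}
top {'fx': 501.15828230804686, 'fy': 501.15828230804686, 'cx': 278.4182419248955, 'cy': 221.9591615850522, 'view': array([[ 0.0065, -1.    ,  0.0049,  0.081 ],
       [ 0.9787,  0.0074,  0.205 , -0.5369],
       [-0.2051,  0.0034,  0.9787, -1.2639],
       [ 0.    ,  0.    ,  0.    ,  1.    ]])}
{'time': np.float64(0.1), 'joint_positions': array([ 1.2764,  0.3328, -0.0647,  1.4609,  0.0216,  1.3499, -0.0885]), 'joint_vel': array([ 0.0003, -0.002 , -0.0008, -0.0039, -0.001 ,  0.001 ,  0.0007]), 'joint_torque': array([  0.0015, -62.4548,   0.0248, -39.072 ,  -0.0615,   0.0366,
         0.0001]), 'ee_pos': array([ 0.1677, -0.6017,  0.2218]), 'eef_rot': array([ 0.9908,  0.1355, -0.0001, -0.0006]), 'ft_force': array([-0.0107, -0.8642,  0.0362]), 'torque': array([-0.0243, -0.0037,  0.0027]), 'grip_force': np.float64(0.0), 'width': np.float64(0.0869)}
```

View pics/side0.png

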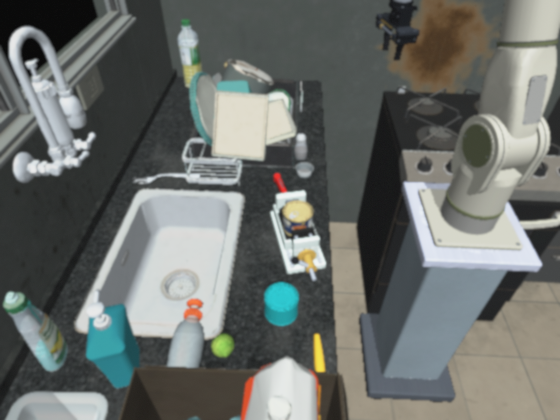

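View pics/top0.png

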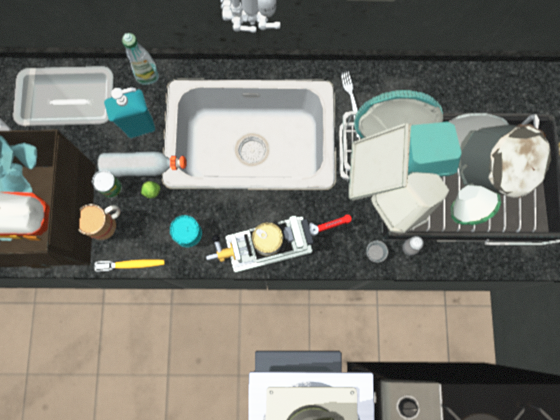

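The top view shows the holder at about (268,243), with the tin (yellow lid) at (268,238), the red lever tip at (349,218) and the brass nut at (222,255) with a black ball near (218,246). The turquoise look-alike is at (185,230). The salt (414,245), ramekin (377,251), lime (150,189) and peeler (130,264) are bystanders. Possible confusions:
- **Tin:** the turquoise can (185,230) against the yellow-lidded tin (268,238). I choose the one in the holder.
- **Ball:** the black ball near (218,246) against the dark parts of the holder.

I'll check both in a close crop.

Run:
```python
import cv2,numpy as np
t=cv2.imread("pics/top0.png")[200:285,195:365]; s=cv2.imread("pics/side0.png")[165:285,255:345]
t=cv2.resize(t,None,fx=4.6,fy=4.6,interpolation=cv2.INTER_CUBIC)
cv2.imwrite("pics/ct.png",t)
cv2.imwrite("pics/cs.png",cv2.resize(s,None,fx=5,fy=5,interpolation=cv2.INTER_CUBIC))
```

```text
(no output)
```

View pics/ct.png

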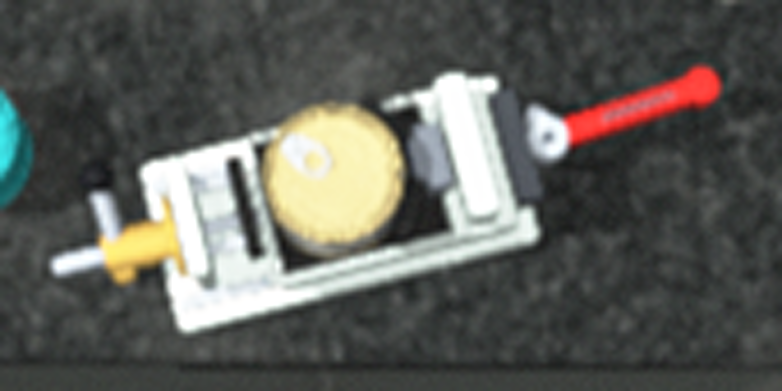

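View pics/cs.png

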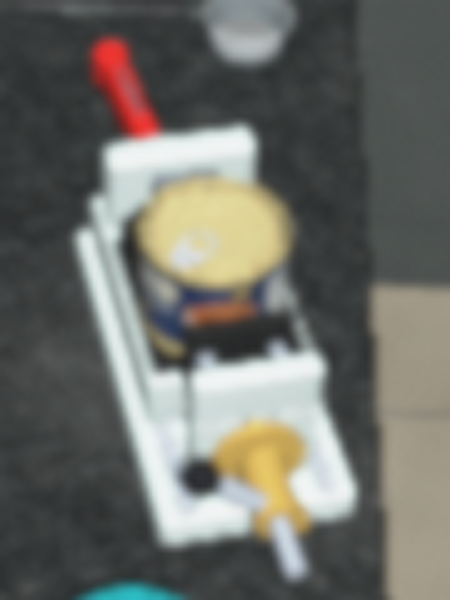

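The crops confirm the choice. The black ball is at top (216,238) and side (295,260), on the holder's +x side. The yellow-lidded tin is between the jaws and the red lever is open. Next I'll triangulate.

```bash
cat > h.py <<'E'
from bench import r
import numpy as np
from scipy.optimize import least_squares
np.set_printoptions(precision=4,suppress=True)
P={n:r.camera_params(n) for n in("side","top")}
def proj(n,p):
    c=P[n]; q=(c["view"]@np.append(p,1))[:3]
    return np.array([c["cx"]+c["fx"]*q[0]/-q[2], c["cy"]-c["fy"]*q[1]/-q[2]])
def tri(t,s): 
    o=least_squares(lambda p:np.r_[proj("top",p)-t,proj("side",p)-s],[.5,0,.05]); return o.x,o.fun
def onz(n,uv,z): return np.append(least_squares(lambda p:proj(n,np.append(p,z))-uv,[.5,0]).x,z)
T=lambda x,y:np.array([195+x/4.6,200+y/4.6])
S=lambda x,y:np.array([255+x/5,165+y/5])
E
python3 - <<'E'
from h import *
ball=tri(T(96,174),S(201,475));print("ball",ball)
tip=tri(T(705,86),S(110,55));print("tip",tip)
piv=onz("top",T(548,137),.056);print("piv",piv)
end=tri(T(56,264),S(296,572));print("rodend",end)
end=end[0]
print("tintop",tri(T(334,172),S(217,240)))
d=end-piv;d=d[:2]/np.hypot(*d[:2]);print("yaw",np.arctan2(-d[0],d[1]))
# base edges
print("base corners z~?",[onz("top",T(*c),.01) for c in((185,330),(540,240),(485,80),(142,160))])
for n,c in(("salt",(414,245)),("ramekin",(377,251)),("turq",(185,230))):print(n,onz("top",c,.03))
l=tip[0]-piv;print("lever dir",np.arctan2(l[1],l[0]),np.hypot(*l[:2]))
E
```

```text
ball (array([0.4863, 0.2457, 0.0773]), array([-0.2016,  0.9759, -0.8605, -0.2509]))
tip (array([ 0.5468, -0.1004,  0.0469]), array([-0.0799,  0.5678, -0.6179, -0.1917]))
piv [ 0.5159 -0.009   0.056 ]
rodend (array([0.4403, 0.2714, 0.0413]), array([-0.2467,  1.0105, -0.8861, -0.2491]))
tintop (array([0.4833, 0.1126, 0.1012]), array([-0.2567,  1.3538, -1.3159, -0.39  ]))
yaw 0.26334751645181426
base corners z~? [array([0.4092, 0.199 , 0.01  ]), array([ 0.4634, -0.0074,  0.01  ]), array([0.559 , 0.0246, 0.01  ]), array([0.5093, 0.2268, 0.01  ])]
salt [ 0.4817 -0.2767  0.03  ]
ramekin [ 0.4648 -0.1775  0.03  ]
turq [0.5178 0.3343 0.03  ]
lever dir -1.244844168293946 0.09642401740647745
```

>>> carry_out([
  [[34, -17, 0, 0, 0, -0.6], [34, -17, 0, 0, 0, -0.6], [34, -17, 0, 0, 0, -0.6], [34, -17, 0, 0, 0, -0.6], [34, -17, 0, 0, 0, -0.6], [34, -17, 0, 0, 0, -0.6], [34, -17, 0, 0, 0, -0.6], [34, -17, 0, 0, 0, -0.6], [34, -17, 0, 0, 0, -0.6], [34, -17, 0, 0, 0, -0.6], [57.5, -73, 2, 0, 0, -1.55], [57.5, -73, 2, 0, 0, -1.55], [57.5, -73, 2, 0, 0, -1.55], [57.5, -73, 2, 0, 0, -1.55], [57.5, -73, 2, 0, 0, -1.55], [57.5, -73, 2, 0, 0, -1.55], [57.5, -73, 2, 0, 0, -1.55], [57.5, -73, 2, 0, 0, -1.55], [57.5, -73, 2, 0, 0, -1.55], [57.5, -73, 2, 0, 0, -1.55]],
], hand=1, squeeze=10)

```text
time: 1.77
ee_pos: [0.5015, 0.0678, 0.2088]
eef_rot: [0.613, 0.79, -0.0, 0.0]
ft_force: [0.8, -0.5, 0.9]
width: 0.0006
grip_force: 0.0
```

>>> carry_out([
  [[17.6, 7, 0, 0, 0, 0], [17.6, 7, 0, 0, 0, 0], [17.6, 7, 0, 0, 0, 0], [17.6, 7, 0, 0, 0, 0], [17.6, 7, 0, 0, 0, 0], [17.6, 7, 0, 0, 0, 0], [17.6, 7, 0, 0, 0, 0], [17.6, 7, 0, 0, 0, 0]],
])

```text
time: 2.43
ee_pos: [0.526, 0.253, 0.2083]
eef_rot: [0.613, 0.79, -0.001, 0.0]
ft_force: [0.0, -0.6, 0.3]
width: 0.0001
grip_force: 0.0
```

Run:
```python
from h import *
import cv2
s=r.read_state();p=s["ee_pos"];print(s["time"],p,s["eef_rot"],s["ft_force"],s["torque"],s["joint_positions"])
th=.255;O=np.array([.485,.111]);Hx=np.array([np.cos(th),np.sin(th)]);Hy=np.array([-Hx[1],Hx[0]])
print("holder",(p[:2]-O)@Hx,(p[:2]-O)@Hy,p[2]); print(proj("top",p),proj("side",p))
a=r.camera("top")[150:300,140:340,::-1];b=r.camera("side")[130:290,230:350,::-1]
z=lambda i:cv2.resize(i,(int(i.shape[1]*560/i.shape[0])//2,280))
cv2.imwrite("pics/c1.png",np.hstack([cv2.resize(a,(500,375)),cv2.resize(b,(281,375))]))
```

```text
2.4333 [0.526  0.253  0.2083] [ 0.6133  0.7899 -0.0006  0.    ] [ 0.0405 -0.5834  0.3075] [-0.0495 -0.1223  0.0006] [ 0.1501  0.3653 -0.8458  1.5591  0.2783  1.344  -0.4757]
holder 0.07552323471642614 0.12701173962157702 0.20833496571916504
[206.4981 212.2731] [277.4037 221.07  ]
```

View pics/c1.png

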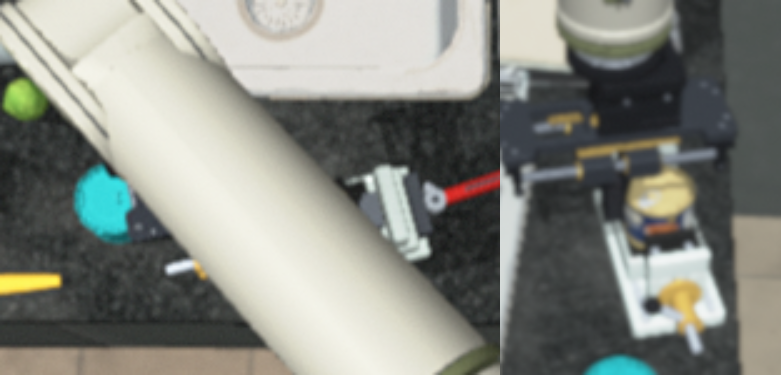

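The view shows the closed fingers above and beyond the ball on its +x side. The ball is at crop (653,303) and the tips are near (612,213), matching the prediction. Descending.

>>> carry_out([
  [[0.3, 0, 3, 0, 0, 0], [0.3, 0, 6, 0, 0, 0], [0.3, 0, 9, 0, 0, 0], [0.3, 0, 11, 0, 0, 0], [0.3, 0, 13, 0, 0, 0], [0.3, 0, 14, 0, 0, 0], [0.3, 0, 14, 0, 0, 0], [0.3, 0, 14, 0, 0, 0], [0.3, 0, 14, 0, 0, 0], [0.3, 0, 14, 0, 0, 0]],
])

```text
time: 3.37
ee_pos: [0.526, 0.2571, 0.0703]
eef_rot: [0.613, 0.79, 0.001, 0.001]
ft_force: [-0.6, 0.8, 0.5]
width: 0.0004
grip_force: 0.0
```

```bash
cat >> h.py <<'E'
th=.255;O=np.array([.485,.111]);Hx=np.array([np.cos(th),np.sin(th)]);Hy=np.array([-Hx[1],Hx[0]])
def st():
    s=r.read_state();p=s["ee_pos"];f=s["ft_force"]
    print("t",round(s["time"],2),"holder mm",np.round(1e3*np.array([(p[:2]-O)@Hx,(p[:2]-O)@Hy,p[2]]),1),"F",np.round([f[:2]@Hx,f[:2]@Hy,f[2]],2),"tq",np.round(s["torque"],3),s["eef_rot"])
E
python3 -c "
from h import *
st()"
```

```text
t 3.37 holder mm [ 76.6 131.1  70.3] F [-0.35  0.87  0.51] tq [ 0.013 -0.094  0.014] [0.6132 0.7899 0.0009 0.0006]
```

>>> carry_out([
  [[0, -0.3, 0, 0, 0, 0], [0, -0.6, 0, 0, 0, 0], [0, -0.9, 0, 0, 0, 0], [0, -1.1, 0, 0, 0, 0], [0, -1.3, -0.1, 0, 0, 0], [0, -1.5, -0.2, 0, 0, 0], [0, -1.7, -0.4, 0, 0, 0], [0, -1.9, -0.5, 0, 0, 0], [0, -2.1, -0.6, 0, 0, 0], [0, -2.1, -0.6, 0, 0, 0]],
])

```text
time: 4.2
ee_pos: [0.5046, 0.2517, 0.0751]
eef_rot: [0.613, 0.79, 0.0, 0.0]
ft_force: [0.1, -0.4, 0.6]
width: 0.0002
grip_force: 0.0
```

```bash
cat >> h.py <<'E'
import cv2
def meas(n=6):
    F=[];X=[]
    for i in range(n):
        im=r.camera("side"); s=r.read_state(); f=s["ft_force"];F.append([f[:2]@Hx,f[:2]@Hy,f[2]])
        p=s["ee_pos"];X.append([(p[:2]-O)@Hx,(p[:2]-O)@Hy,p[2]])
    F=np.array(F);X=1e3*np.mean(X,0)
    print("t",round(s["time"],2),"holder mm",np.round(X,1),"F",F.mean(0),"sd",F.std(0),"w",s["width"])
    return im,F.mean(0),X
def ballpos(im):
    # predicted ball for each nut angle; score darkness inside ball vs brightness ring
    g=cv2.cvtColor(im,cv2.COLOR_RGB2GRAY).astype(float);best=[]
    for a in np.arange(-1.1,1.3,.02):
        xy=O-Hx*.050*np.sin(a)+Hy*(.130-.006*(a+.88));z=.045+.05*np.cos(a)
        u=proj("side",np.append(xy,z))
        m=np.zeros(g.shape,np.uint8);cv2.circle(m,tuple(int(round(v*16)) for v in u),int(3*16),1,-1,shift=4)
        best.append((g[m>0].mean(),a))
    best.sort();print("nut angle candidates",[(round(v),round(a,2)) for v,a in best[:5]])
E
python3 -c "
from h import *
im,F,X=meas();ballpos(im)
c=im[200:290,260:340,::-1];cv2.imwrite('pics/c2.png',cv2.resize(c,None,fx=5,fy=5,interpolation=cv2.INTER_CUBIC))"
```

```text
t 4.5 holder mm [ 54.7 131.1  74.8] F [-0.3452  0.0951  0.0869] sd [0.636  0.3138 0.3493] w 0.000458728315913152
nut angle candidates [(49, np.float64(-0.84)), (49, np.float64(-0.9)), (49, np.float64(-0.86)), (50, np.float64(-0.88)), (52, np.float64(-0.92))]
```

View pics/c2.png

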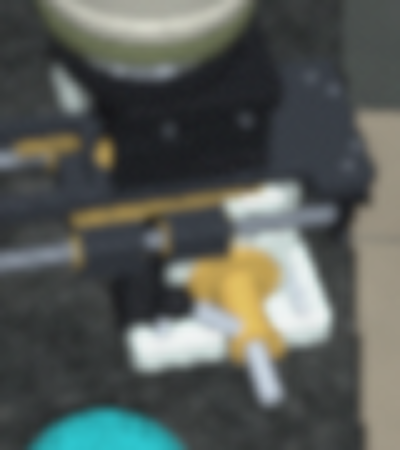

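The fingers are at crop (137,290) and the ball is just to their right at (183,305), so they are almost touching. I'll keep pushing in small steps.

>>> carry_out([
  [[0, -0.2, -0.1, 0, 0, 0], [0, -0.4, -0.2, 0, 0, 0], [0, -0.6, -0.3, 0, 0, 0], [0, -0.7, -0.35, 0, 0, 0], [0, -0.8, -0.4, 0, 0, 0]],
])

```text
time: 4.92
ee_pos: [0.499, 0.2501, 0.0802]
eef_rot: [0.613, 0.79, 0.002, 0.001]
ft_force: [7.1, 1.6, 5.0]
width: 0.0007
grip_force: 3.5
```

```bash
cat >> h.py <<'E'
def step(half=10):
    im,F,X=meas(5); bx=X[0]-half-10; a=-np.arcsin(bx/50); Zc=50*np.cos(a); 
    print("angle %.2f ball z %.1f  handle N %.2f"%(a,45+Zc,(F[0]*Zc-F[2]*(bx+10))/50)); return im
E
python3 -c "
from h import *
im=step();ballpos(im)"
```

```text
t 5.17 holder mm [ 48.6 131.   80.3] F [ 6.212  -1.1248  4.752 ] sd [0.5324 0.2781 0.5623] w 0.00044504024863964805
angle -0.61 ball z 86.0  handle N 1.43
nut angle candidates [(48, np.float64(-0.76)), (48, np.float64(-0.7)), (49, np.float64(-0.72)), (50, np.float64(-0.74)), (50, np.float64(-0.78))]
```

Contact force tilts upward, so the tips are riding on the ball's upper flank. I'll back off, go lower and push again.

>>> carry_out([
  [[0, 0.4, 0, 0, 0, 0], [0, 0.8, 0, 0, 0, 0], [0, 1, 0.5, 0, 0, 0], [0, 1, 1.3, 0, 0, 0], [0, 1, 1.8, 0, 0, 0], [0, 0.7, 1.8, 0, 0, 0], [0, 0.5, 1.8, 0, 0, 0], [0, 0.3, 1.8, 0, 0, 0], [0, 0.1, 1.8, 0, 0, 0], [0, -0.1, 1.7, 0, 0, 0], [0, -0.1, 1.7, 0, 0, 0]],
])

```text
time: 6.08
ee_pos: [0.497, 0.2498, 0.063]
eef_rot: [0.613, 0.79, 0.001, 0.001]
ft_force: [4.7, 1.4, 4.5]
width: 0.0008
grip_force: 2.5
```

```bash
python3 -c "
from h import *
im=step();ballpos(im)"
```

```text
t 6.33 holder mm [ 46.7 131.3  62.7] F [4.5854 0.5458 5.5272] sd [0.3511 0.2352 0.559 ] w 0.0007159669130055472
angle -0.56 ball z 87.3  handle N -0.18
nut angle candidates [(46, np.float64(-0.62)), (46, np.float64(-1.1)), (46, np.float64(-0.6)), (47, np.float64(-0.64)), (47, np.float64(-0.68))]
```

>>> carry_out([
  [[0, 0, -0.2, 0, 0, 0], [0, -0.15, -0.35, 0, 0, 0], [-0.05, -0.3, -0.5, 0, 0, 0], [-0.05, -0.45, -0.6, 0, 0, 0], [-0.1, -0.6, -0.7, 0, 0, 0], [-0.1, -0.8, -0.8, 0, 0, 0], [-0.1, -0.95, -0.9, 0, 0, 0], [-0.15, -1.1, -1, 0, 0, 0], [-0.15, -1.2, -1.05, 0, 0, 0], [-0.2, -1.3, -1.1, 0, 0, 0]],
])

```text
time: 7.17
ee_pos: [0.484, 0.2444, 0.073]
eef_rot: [0.613, 0.79, 0.0, 0.0]
ft_force: [3.4, 2.1, 4.2]
width: 0.0005
grip_force: 2.1
```

```bash
python3 -c "
from h import *
im=step();ballpos(im)
c=im[200:290,260:340,::-1];cv2.imwrite('pics/c3.png',cv2.resize(c,None,fx=5,fy=5,interpolation=cv2.INTER_CUBIC))"
```

```text
t 7.42 holder mm [ 32.5 129.3  72.8] F [ 2.3707 -0.4742  2.8139] sd [0.3133 0.4825 0.4786] w 0.0003467764332875762
angle -0.25 ball z 93.4  handle N 1.03
nut angle candidates [(40, np.float64(-0.7)), (40, np.float64(-0.38)), (40, np.float64(-0.68)), (40, np.float64(-0.36)), (40, np.float64(-0.66))]
```

View pics/c3.png

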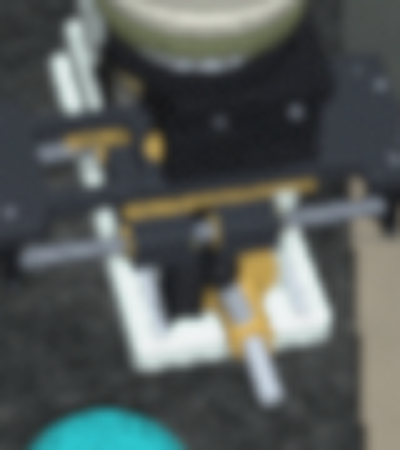

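The ball is now at crop (213,260), with its arm at about -0.35 rad and still running free. Continuing.

>>> carry_out([
  [[0, -0.2, -0.2, 0, 0, 0], [0, -0.4, -0.3, 0, 0, 0], [-0.05, -0.6, -0.4, 0, 0, 0], [-0.1, -0.8, -0.5, 0, 0, 0], [-0.1, -1, -0.55, 0, 0, 0], [-0.15, -1.1, -0.6, 0, 0, 0]],
])

```text
time: 7.92
ee_pos: [0.4732, 0.24, 0.0787]
eef_rot: [0.613, 0.79, -0.0, -0.0]
ft_force: [1.9, 0.6, -0.3]
width: 0.0001
grip_force: 0.5
```

```bash
python3 -c "
from h import *
im=step(12)"
```

```text
t 8.17 holder mm [ 21.4 127.8  78.8] F [ 0.3206 -0.1597  0.0826] sd [0.3694 0.185  0.3602] w 0.0001149824184488794
angle 0.01 ball z 95.0  handle N 0.31
```

>>> carry_out([
  [[0, -0.2, -0.05, 0, 0, 0], [0, -0.4, -0.1, 0, 0, 0], [-0.05, -0.6, -0.15, 0, 0, 0], [-0.1, -0.8, -0.2, 0, 0, 0], [-0.1, -1, -0.2, 0, 0, 0]],
])

```text
time: 8.58
ee_pos: [0.4642, 0.2366, 0.081]
eef_rot: [0.613, 0.79, 0.0, 0.0]
ft_force: [1.7, -0.1, -0.5]
width: 0.0001
grip_force: 0.8
```

```bash
python3 -c "
from h import *
im=step(12)"
```

```text
t 8.83 holder mm [ 11.4 126.8  80.9] F [ 0.2281 -0.0796 -0.2567] sd [0.6172 0.7051 0.2584] w 0.00022792193093091408
angle 0.21 ball z 93.9  handle N 0.22
```

>>> carry_out([
  [[0, -0.2, 0, 0, 0, 0], [0, -0.4, 0, 0, 0, 0], [-0.05, -0.6, 0, 0, 0, 0], [-0.1, -0.8, 0.05, 0, 0, 0]],
])

```text
time: 9.17
ee_pos: [0.4568, 0.2338, 0.0805]
eef_rot: [0.613, 0.79, 0.0, 0.0]
ft_force: [1.3, 1.2, 1.7]
width: 0.0004
grip_force: 0.8
```

```bash
python3 -c "
from h import *
im=step(12)
c=im[200:290,260:340,::-1];cv2.imwrite('pics/c4.png',cv2.resize(c,None,fx=5,fy=5,interpolation=cv2.INTER_CUBIC))"
```

```text
t 9.42 holder mm [  3.3 125.8  80.3] F [ 0.2431 -0.0406  0.5719] sd [0.403  0.1943 0.4731] w 0.000358207555733936
angle 0.38 ball z 91.4  handle N 0.32
```

View pics/c4.png

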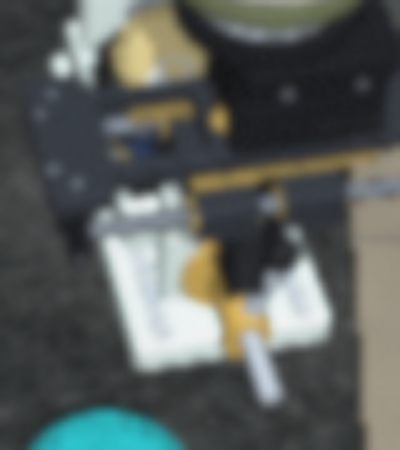

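The ball is at crop (278,255), about 0.38 rad, and still free. From here I'll swing the tool rigidly about the spindle axis so the push stays tangential, reading the force while it moves.

>>> carry_out([
  [[0, -0.18, 0, -0.05, 0, 0], [-0.05, -0.35, 0, -0.1, 0, 0], [-0.1, -0.53, 0, -0.15, 0, 0]],
])

```text
time: 9.67
ee_pos: [0.4524, 0.2317, 0.0805]
eef_rot: [0.611, 0.788, 0.06, 0.047]
ft_force: [1.7, 0.7, 1.0]
width: 0.0004
grip_force: 0.9
```

```bash
cat >> h.py <<'E'
def rig(n=4,off=0.):
    s0=r.read_state();f=s0["ft_force"];f0=np.array([f[:2]@Hx,f[:2]@Hy,f[2]])
    from scipy.spatial.transform import Rotation as R
    im,F,X=meas(n);z=R.from_quat(r.read_state()["eef_rot"]).as_matrix()[:,2]
    b=np.arctan2(z[:2]@Hx,-z[2])
    h=lambda F:(F[0]*47.2*np.cos(b+.185)+F[2]*47.2*np.sin(b+.185))/50
    # finger face offset: angle of nut from tool pose (ball centre 22 mm ahead of the finger axis)
    d=X[0]*np.cos(b)+(X[2]-45)*np.sin(b)
    print("tilt %.3f nut %.3f moving N %.2f static N %.2f  grip %.2f"%(b,b+np.arcsin((22-d)/50),h(f0),h(F),s0["grip_force"]),f0)
    return im
E
python3 -c "
from h import *
rig()"
```

```text
t 9.87 holder mm [ -2.4 124.7  80.3] F [0.676  0.2198 0.1627] sd [0.739  0.8852 0.4956] w 0.0006378111463189401
tilt 0.149 nut 0.541 moving N 1.92 static N 0.65  grip 0.94 [1.7995 0.2879 1.0111]
```

>>> carry_out([
  [[0, -0.18, 0, -0.05, 0, 0], [-0.05, -0.35, 0, -0.1, 0, 0], [-0.1, -0.53, 0, -0.15, 0, 0]],
])

```text
time: 10.12
ee_pos: [0.448, 0.2299, 0.08]
eef_rot: [0.606, 0.781, 0.119, 0.092]
ft_force: [1.3, 1.2, 1.9]
width: 0.0009
grip_force: 0.9
```

```bash
python3 -c "
from h import *
rig()"
```

```text
t 10.32 holder mm [ -7.2 123.9  79.4] F [-0.0104  0.4315  0.1098] sd [0.3555 0.8645 0.3974] w 0.0002504672489169614
tilt 0.298 nut 0.684 moving N 2.14 static N 0.04  grip 0.89 [1.5491 0.8744 1.9183]
```

>>> carry_out([
  [[0, -0.18, 0, -0.05, 0, 0], [-0.05, -0.35, 0, -0.1, 0, 0]],
])

```text
time: 10.48
ee_pos: [0.4453, 0.229, 0.0792]
eef_rot: [0.601, 0.774, 0.158, 0.121]
ft_force: [1.0, 1.4, 1.6]
width: 0.0004
grip_force: 1.1
```

```bash
python3 -c "
from h import *
rig()"
```

```text
t 10.68 holder mm [-10.3 123.5  78.4] F [-0.1477  0.5168 -0.0775] sd [0.2454 0.8568 0.2987] w 0.0007858066740829479
tilt 0.398 nut 0.779 moving N 1.89 static N -0.16  grip 1.08 [1.3548 1.1385 1.5753]
```

>>> carry_out([
  [[0, -0.18, 0, -0.05, 0, 0], [-0.05, -0.35, 0, -0.1, 0, 0]],
])

```text
time: 10.85
ee_pos: [0.4425, 0.2279, 0.0782]
eef_rot: [0.594, 0.765, 0.197, 0.151]
ft_force: [2.0, 0.7, 3.3]
width: 0.0004
grip_force: 1.7
```

```bash
python3 -c "
from h import *
rig()"
```

```text
t 11.05 holder mm [-13.5 123.   77. ] F [ 0.2843  0.1533 -0.3559] sd [0.31   0.7795 0.1041] w 0.000592771059499867
tilt 0.497 nut 0.877 moving N 3.54 static N -0.00  grip 1.67 [2.1517 0.1519 3.2994]
```

>>> carry_out([
  [[0, -0.11, 0, -0.03, 0, 0], [-0.03, -0.21, 0, -0.06, 0, 0]],
])

```text
time: 11.22
ee_pos: [0.4405, 0.2267, 0.077]
eef_rot: [0.59, 0.759, 0.219, 0.169]
ft_force: [2.2, 0.5, 4.4]
width: 0.0005
grip_force: 1.8
```

```bash
python3 -c "
from h import *
rig()"
```

```text
t 11.42 holder mm [-14.9 122.7  76.3] F [0.3756 0.5248 0.5016] sd [0.2933 0.6161 0.5584] w 0.0001160230181378791
tilt 0.558 nut 0.927 moving N 4.39 static N 0.58  grip 1.77 [ 2.2492 -0.09    4.4322]
```

>>> carry_out([
  [[0, -0.07, 0, -0.02, 0, 0], [-0.02, -0.14, 0, -0.04, 0, 0]],
])

```text
time: 11.58
ee_pos: [0.4392, 0.2259, 0.0762]
eef_rot: [0.586, 0.754, 0.234, 0.181]
ft_force: [3.0, -0.0, 3.8]
width: 0.0007
grip_force: 2.0
```

```bash
python3 -c "
from h import *
rig()"
```

```text
t 11.78 holder mm [-16.  122.3  75.7] F [1.1497 0.4238 1.5763] sd [0.2151 0.7472 0.6193] w 0.0003956411938947831
tilt 0.599 nut 0.966 moving N 4.49 static N 1.82  grip 2.04 [ 2.9188 -0.7948  3.8121]
```

>>> carry_out([
  [[0, -0.09, 0, -0.025, 0, 0], [-0.02, -0.18, 0, -0.05, 0, 0]],
])

```text
time: 11.95
ee_pos: [0.4412, 0.2311, 0.0781]
eef_rot: [0.582, 0.752, 0.245, 0.188]
ft_force: [-1.2, 0.1, 0.8]
width: 0.0004
grip_force: 0.0
```

```bash
python3 -c "
from h import *
rig()"
```

```text
t 12.15 holder mm [-11.6 124.7  78.2] F [-0.056   0.3873  0.0228] sd [0.3952 1.4106 0.3505] w 0.00042238586004446203
tilt 0.629 nut 0.869 moving N -0.25 static N -0.02  grip 0.00 [-1.1837  0.394   0.759 ]
```

```bash
python3 -c "
from h import *
st();print(r.read_state()['joint_positions'])"
```

```text
t 12.15 holder mm [-11.7 124.4  78.3] F [ 0.04 -0.09 -0.39] tq [-0.195  0.579  0.049] [0.5841 0.7504 0.2444 0.1897]
[ 0.5918 -0.198  -1.2671  2.4146  0.3728  0.233  -0.8162]
```

Joint 4 has reached its limit. I'll lift off, bring the tool back to vertical, and finish by pressing down on the ball from above. At this angle the tangent is mostly downward.

>>> carry_out([
  [[0, 1.5, -1, 0, 0, 0], [0, 2.5, -3, 0, 0, 0], [0, 3.5, -5, 0.1, 0, 0], [0, 3.5, -5, 0.2, 0, 0], [0, 3.5, -5, 0.3, 0, 0], [0, 3.5, -5, 0.4, 0, 0], [0, 3.5, -5, 0.5, 0, 0], [0, 3.5, -5, 0.6, 0, 0], [0, 3.5, -5, 0.65, 0, 0], [0, 3.5, -5, 0.65, 0, 0]],
])

```text
time: 12.98
ee_pos: [0.4416, 0.2291, 0.1376]
eef_rot: [0.613, 0.79, -0.01, -0.008]
ft_force: [0.7, -1.1, -1.0]
width: 0.0004
grip_force: 0.0
```

```bash
python3 -c "
from h import *
im,F,X=meas(2);s=r.read_state();print(s['eef_rot'],s['joint_positions'])
from scipy.spatial.transform import Rotation as R
print(R.from_quat(s['eef_rot']).as_matrix())
c=im[200:290,260:340,::-1];cv2.imwrite('pics/c5.png',cv2.resize(c,None,fx=5,fy=5,interpolation=cv2.INTER_CUBIC))"
```

```text
t 13.08 holder mm [-13.2 125.9 137.8] F [-0.8421  0.0944 -0.6796] sd [1.1933 0.2515 0.0249] w 0.00021658894363915649
[ 0.6126  0.7903 -0.0083 -0.0069] [ 0.1162  0.2083 -0.7496  1.8515  0.145   1.1606 -0.4315]
[[-0.2493  0.9682 -0.0211]
 [ 0.9684  0.2492 -0.0047]
 [ 0.0007 -0.0216 -0.9998]]
```

View pics/c5.png

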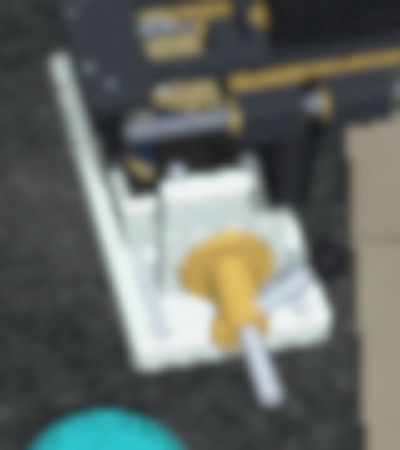

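The ball is at crop (326,262), i.e. side pixel (325.2,252.4), with the fingers clear above it. I'll work out the nut angle from that.

```bash
python3 -c "
from h import *
for a in (-.88,.38,.8,.9,1.,1.1):
    print(a,proj('side',np.append(O-Hx*.05*np.sin(a)+Hy*(.130-.006*(a+.88)),.045+.05*np.cos(a))))"
```

```text
-0.88 [292.9412 260.0803]
0.38 [316.349  249.8335]
0.8 [322.7947 251.1944]
0.9 [323.9313 251.841 ]
1.0 [324.889  252.5931]
1.1 [325.6595 253.4399]
```

>>> carry_out([
  [[-0.6, -1.5, 0, -0.02, 0, 0], [-0.6, -2.9, 0.5, -0.02, 0, 0], [-0.6, -2.9, 2, -0.02, 0, 0], [-0.6, -2.9, 3.5, -0.02, 0, 0], [-0.6, -2.9, 4.6, -0.02, 0, 0], [-0.6, -2.9, 4.8, -0.02, 0, 0], [-0.6, -2.9, 4.8, -0.02, 0, 0], [-0.6, -2.9, 4.8, -0.02, 0, 0]],
])

```text
time: 13.75
ee_pos: [0.4132, 0.2164, 0.0923]
eef_rot: [0.613, 0.79, 0.001, -0.0]
ft_force: [0.7, -1.1, -0.2]
width: 0.0006
grip_force: 0.0
```

```bash
python3 -c "
from h import *
im,F,X=meas(4)"
```

```text
t 13.95 holder mm [-42.6 120.   92.5] F [ 0.1292 -0.104  -0.1237] sd [0.6049 0.4442 0.3569] w 0.00032133305354357553
```

>>> carry_out([
  [[0, 0, 0.25, 0, 0, 0], [0, 0, 0.5, 0, 0, 0], [0, 0, 0.65, 0, 0, 0], [0, 0, 0.8, 0, 0, 0]],
])

```text
time: 14.28
ee_pos: [0.4121, 0.2167, 0.0843]
eef_rot: [0.613, 0.79, -0.0, -0.001]
ft_force: [-13.2, -1.6, 20.0]
width: 0.0004
grip_force: 9.9
```

```bash
cat >> h.py <<'E'
def down(n=4):
    f=r.read_state()["ft_force"];f0=np.array([f[:2]@Hx,f[:2]@Hy,f[2]]);im,F,X=meas(n)
    Z=X[2]-45; bz=Z-10; a=np.arccos(min(1,bz/50)); h=lambda F:(F[0]*Z+F[2]*50*np.sin(a))/50
    print("nut %.3f moving N %.2f static %.2f"%(a,h(f0),h(F)),f0); return im
E
python3 -c "
from h import *
down()"
```

```text
t 14.48 holder mm [-44.5 120.5  84. ] F [-11.2359   0.9485  14.4752] sd [0.1135 0.2096 0.862 ] w 0.0009115093531026178
nut 0.953 moving N 6.08 static 3.05 [-13.1323   1.7766  20.0081]
```

The downward push hit off-centre, with a sideways force, so its reading is ambiguous. I'll go back to the side push from behind with a 0.5 rad tilt, which gave clean readings before.

>>> carry_out([
  [[0, 0, -2, 0, 0, 0], [0, 0, -5, 0, 0, 0], [0, 2, -5, -0.1, 0, 0], [0, 4, -5, -0.2, 0, 0], [0, 5, -5, -0.3, 0, 0], [0, 5, -5, -0.4, 0, 0], [0, 5, -5, -0.5, 0, 0], [0, 5, -5, -0.5, 0, 0], [0, 4.5, -3, -0.5, 0, 0], [0, 4, -1, -0.5, 0, 0], [0, 3.8, 0.2, -0.5, 0, 0], [0, 3.8, 0.2, -0.5, 0, 0], [0, 3.8, 0.2, -0.5, 0, 0]],
])

```text
time: 15.57
ee_pos: [0.4501, 0.2257, 0.0818]
eef_rot: [0.594, 0.765, 0.195, 0.15]
ft_force: [-0.2, 0.5, 0.4]
width: 0.0008
grip_force: 0.0
```

```bash
python3 -c "
from h import *
rig();print(r.read_state()['joint_positions'][3])"
```

```text
t 15.77 holder mm [ -4.1 120.   82.9] F [ 0.6212 -0.1101 -0.0685] sd [0.6751 0.272  0.2442] w 0.0005357769014628859
tilt 0.501 nut 0.649 moving N 0.15 static N 0.41  grip 0.00 [-0.1076  0.5165  0.3738]
2.3128633826651948
```

>>> carry_out([
  [[0, -0.3, 0, 0, 0, 0], [0, -0.6, 0, 0, 0, 0], [0, -0.9, 0, 0, 0, 0], [0, -1.1, 0, 0, 0, 0], [0, -1.25, 0, 0, 0, 0], [0, -1.35, 0, 0, 0, 0]],
])

```text
time: 16.27
ee_pos: [0.4382, 0.2226, 0.0753]
eef_rot: [0.594, 0.765, 0.196, 0.151]
ft_force: [0.4, 0.7, -0.0]
width: 0.0006
grip_force: 0.0
```

```bash
python3 -c "
from h import *
rig();print(r.read_state()['joint_positions'][3])"
```

```text
t 16.47 holder mm [-16.9 119.8  75.4] F [ 0.1708 -0.3465  0.1905] sd [0.5797 0.2003 0.3187] w 0.00039434019492435587
tilt 0.500 nut 0.963 moving N 0.37 static N 0.24  grip 0.00 [ 0.5326  0.6108 -0.0272]
2.3443630777644873
```

>>> carry_out([
  [[0, -0.1, 0, 0, 0, 0], [0, -0.2, 0.02, 0, 0, 0]],
])

```text
time: 16.63
ee_pos: [0.4369, 0.2223, 0.0743]
eef_rot: [0.594, 0.765, 0.196, 0.151]
ft_force: [0.1, 1.2, -0.1]
width: 0.0006
grip_force: 0.0
```

```bash
python3 -c "
from h import *
rig()"
```

```text
t 16.83 holder mm [-18.6 119.8  74.2] F [-0.0015  0.2012  0.2871] sd [0.4668 0.4307 0.1254] w -6.419498987484545e-06
tilt 0.500 nut 1.009 moving N 0.24 static N 0.17  grip 0.00 [ 0.3803  1.1101 -0.0666]
```

>>> carry_out([
  [[0, -0.1, 0, 0, 0, 0], [0, -0.2, 0.02, 0, 0, 0]],
])

```text
time: 17.0
ee_pos: [0.4357, 0.2221, 0.0735]
eef_rot: [0.594, 0.765, 0.197, 0.151]
ft_force: [3.2, 0.3, 2.4]
width: 0.0006
grip_force: 1.7
```

```bash
python3 -c "
from h import *
rig()"
```

```text
t 17.2 holder mm [-19.6 119.9  73.6] F [ 2.3886 -0.7094  1.7229] sd [0.8151 0.2892 0.4305] w 0.0004734305945415905
tilt 0.501 nut 1.036 moving N 3.79 static N 2.77  grip 1.72 [ 3.1964 -0.4904  2.4374]
```

>>> carry_out([
  [[0, -0.05, 0, 0, 0, 0], [0, -0.1, 0.01, 0, 0, 0]],
])

```text
time: 17.37
ee_pos: [0.4352, 0.222, 0.0732]
eef_rot: [0.594, 0.765, 0.197, 0.152]
ft_force: [6.1, 0.8, 2.5]
width: 0.0005
grip_force: 2.7
```

```bash
sed -i 's/47.2\*np/45.7*np/g;s/b+.185/b+.34/g' h.py; python3 -c "
from h import *
rig()"
```

```text
t 17.57 holder mm [-20.2 120.   73.2] F [ 4.6399 -1.0254  2.3776] sd [0.4604 0.6102 0.5584] w 0.0004969389086660312
tilt 0.502 nut 1.053 moving N 5.47 static N 4.45  grip 2.72 [ 6.1633 -0.7326  2.514 ]
```

The handle now pushes back with about 5 N: 5.5 moving and 4.5 static, and about 5.1 extrapolated from the earlier trend. I'll leave the nut there and retreat.

>>> carry_out([
  [[0, 0.7, 0, 0, 0, 0], [0, 1.5, 0, 0, 0, 0], [0, 3, -3, 0, 0, 0], [0, 5.5, -7, 0.1, 0, 0], [0, 5.5, -7, 0.2, 0, 0], [0, 5.5, -7, 0.3, 0, 0], [0, 5.5, -7, 0.4, 0, 0], [0, 5.5, -7, 0.5, 0, 0], [0, 5.5, -7, 0.5, 0, 0], [0, 5.5, -7, 0.5, 0, 0]],
])

```text
time: 18.4
ee_pos: [0.449, 0.2255, 0.1591]
eef_rot: [0.613, 0.79, 0.0, -0.002]
ft_force: [0.0, -0.1, -1.2]
width: 0.0005
grip_force: 0.0
```

Run:
```python
from h import *
st(); print(r.read_state()["joint_positions"])
def fc(q,pen=0,psi=.75):
    lift=max(0,16*np.cos(1.4-q)-8); ph=q-psi; h=12*np.cos(ph)+9.5*abs(np.sin(ph))
    p=np.array([0,-124-lift])+85*np.array([np.sin(q),-np.cos(q)])-(7+h-pen)*np.array([np.cos(q),np.sin(q)])
    return p
p0=fc(.07,-15)
print("start",p0)
c,s=np.cos(.75),np.sin(.75)
for q in np.r_[np.arange(.1,1.5,.1),1.5,1.55]:
    d=fc(q)-p0; # tool y=(c,s) in holder, tool x=(-s,c)
    print(round(q,2),fc(q).round(1),"tool x,y cm",np.round([(-s*d[0]+c*d[1])/10,(c*d[0]+s*d[1])/10],2))
```

```text
t 18.4 holder mm [ -5.9 119.8 159.1] F [-0.01 -0.07 -1.17] tq [-0.016 -0.098 -0.048] [ 0.6132  0.7899  0.0002 -0.0022]
[ 0.144   0.1829 -0.7582  1.8286  0.1308  1.1833 -0.4049]
start [ -31.2679 -211.401 ]
0.1 [ -13.7 -210.8] tool x,y cm [-1.15  1.33]
0.2 [  -4.9 -211.7] tool x,y cm [-1.82  1.91]
0.3 [   4.2 -211.7] tool x,y cm [-2.44  2.57]
0.4 [  13.3 -211.3] tool x,y cm [-3.03  3.26]
0.5 [  22.3 -210.6] tool x,y cm [-3.6   3.98]
0.6 [  31.3 -208.8] tool x,y cm [-4.07  4.75]
0.7 [  39.9 -205.8] tool x,y cm [-4.44  5.59]
0.8 [  47.4 -202.4] tool x,y cm [-4.7   6.37]
0.9 [  54.  -198.8] tool x,y cm [-4.89  7.1 ]
1.0 [  60.2 -194.3] tool x,y cm [-4.98  7.86]
1.1 [  66. -189.] tool x,y cm [-4.99  8.64]
1.2 [  71.3 -182.9] tool x,y cm [-4.91  9.44]
1.3 [  76. -176.] tool x,y cm [-4.72 10.26]
1.4 [  80.  -168.4] tool x,y cm [-4.44 11.07]
1.5 [  83.2 -160.1] tool x,y cm [-4.05 11.87]
1.55 [  84.5 -155.8] tool x,y cm [-3.82 12.26]
```

>>> carry_out([
  [[-33.1, -2.5, 0, 0, 0, -0.75], [-33.1, -2.5, 0, 0, 0, -0.75], [-33.1, -2.5, 0, 0, 0, -0.75], [-33.1, -2.5, 0, 0, 0, -0.75], [-33.1, -2.5, 0, 0, 0, -0.75], [-33.1, -2.5, 0, 0, 0, -0.75], [-33.1, -2.5, 0, 0, 0, -0.75], [-33.1, -2.5, 0, 0, 0, -0.75], [-33.1, -2.5, 0, 0, 0, -0.75], [-33.1, -2.5, 0, 0, 0, -0.75], [-33.1, -2.5, 4, 0, 0, -0.75], [-33.1, -2.5, 8, 0, 0, -0.75], [-33.1, -2.5, 10.5, 0, 0, -0.75], [-33.1, -2.5, 11.7, 0, 0, -0.75], [-33.1, -2.5, 11.7, 0, 0, -0.75], [-33.1, -2.5, 11.7, 0, 0, -0.75]],
])

```text
time: 19.73
ee_pos: [0.5069, -0.1012, 0.0441]
eef_rot: [0.281, 0.96, 0.001, 0.0]
ft_force: [0.3, 0.0, 1.0]
width: 0.0003
grip_force: 0.0
```

Run:
```python
from h import *
st()
from scipy.spatial.transform import Rotation as R
M=R.from_quat(r.read_state()["eef_rot"]).as_matrix();print(M[:2,1]@Hx,M[:2,1]@Hy)
im=r.camera("top");i2=r.camera("side")
cv2.imwrite("pics/c6.png",np.hstack([cv2.resize(im[150:290,230:430,::-1],(500,350),interpolation=2),cv2.resize(i2[130:290,220:340,::-1],(262,350),interpolation=2)]))
```

```text
t 19.73 holder mm [ -32.3 -210.8   44.1] F [ 0.31 -0.06  0.96] tq [ 0.062 -0.127 -0.019] [0.2808 0.9598 0.0007 0.0005]
0.7340495018201979 0.6790942281415376
```

View pics/c6.png

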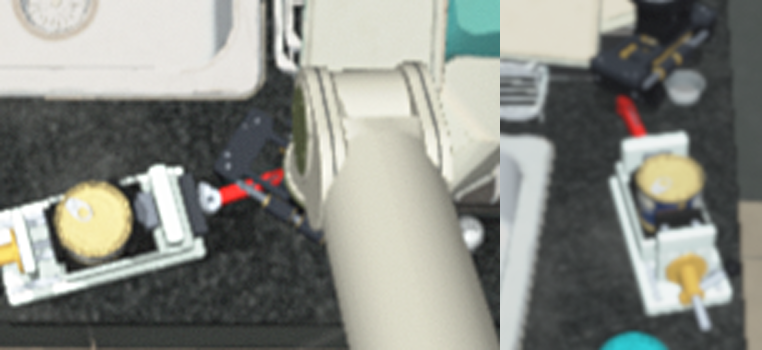

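The gripper is down beside the lever on the robot side, and the lever is still open with its tip at right crop (625,105). The ramekin and salt are untouched. Swinging the lever.

>>> carry_out([
  [[-0.6, 0.7, 0, 0, 0, 0], [-1.15, 1.35, 0, 0, 0, 0], [-1.5, 1.6, 0, 0, 0, 0], [-1.8, 1.9, 0, 0, 0, 0], [-2.1, 2.25, 0, 0, 0, 0], [-2.45, 2.55, 0, 0, 0, 0], [-2.75, 2.9, 0, 0, 0, 0], [-3.05, 3.25, 0, 0, 0, 0], [-3.3, 3.6, 0, 0, 0, 0], [-3.6, 4, 0, 0, 0, 0]],
])

```text
time: 20.67
ee_pos: [0.558, -0.0875, 0.0424]
eef_rot: [0.281, 0.96, 0.0, -0.001]
ft_force: [-7.2, -1.6, 0.6]
width: 0.0003
grip_force: 2.1
```

```bash
python3 -c "
from h import *
st();meas(3)"
```

```text
t 20.67 holder mm [  20.6 -210.5   42.4] F [-7.38  0.26  0.59] tq [-0.294  1.018 -0.048] [ 0.2813  0.9596  0.0002 -0.0011]
t 20.82 holder mm [  21.4 -210.3   42.6] F [-3.1584 -0.2131 -0.6078] sd [1.1527 0.8206 0.2121] w 0.0006385953802272255
```

>>> carry_out([
  [[-0.25, 0.4, 0, 0, 0, 0], [-0.45, 0.8, 0, 0, 0, 0], [-0.65, 1.2, 0, 0, 0, 0], [-0.85, 1.6, 0, 0, 0, 0], [-1, 2, 0, 0, 0, 0], [-1.1, 2.4, 0, 0, 0, 0], [-1.2, 2.75, 0, 0, 0, 0], [-1.3, 3.1, 0, 0, 0, 0]],
])

```text
time: 21.48
ee_pos: [0.5849, -0.0689, 0.0423]
eef_rot: [0.282, 0.96, -0.0, -0.002]
ft_force: [-9.3, -2.5, 0.9]
width: 0.0006
grip_force: 3.4
```

```bash
python3 -c "
from h import *
st();meas(3)"
```

```text
t 21.48 holder mm [  51.3 -199.3   42.3] F [-9.58 -0.08  0.89] tq [-0.613  1.584  0.058] [ 0.2815  0.9596 -0.0002 -0.0016]
t 21.63 holder mm [  51.8 -199.    42.4] F [-6.1267 -0.054  -0.8199] sd [0.914  0.3304 0.3243] w 0.0002423116463808629
```

The lever force is about 6 N at the stiff place, as expected for the right setting. Pushing on past the dead point.

>>> carry_out([
  [[-0.05, 0.4, 0, 0, 0, 0], [-0.1, 0.75, 0, 0, 0, 0], [-0.1, 1.15, 0, 0, 0, 0], [-0.1, 1.55, 0, 0, 0, 0], [-0.05, 1.95, 0, 0, 0, 0], [0, 2.35, 0, 0, 0, 0], [0.1, 2.75, 0, 0, 0, 0], [0.2, 3.15, 0, 0, 0, 0], [0.3, 3.55, 0, 0, 0, 0], [0.45, 3.95, 0, 0, 0, 0], [0.6, 4.35, 0, 0, 0, 0], [0.8, 4.7, 0, 0, 0, 0], [0.9, 4.9, 0, 0, 0, 0]],
])

```text
time: 22.72
ee_pos: [0.6037, -0.0253, 0.0422]
eef_rot: [0.282, 0.959, -0.002, -0.001]
ft_force: [-5.5, -8.4, -0.9]
width: 0.0005
grip_force: 4.1
```

```bash
python3 -c "
from h import *
st();meas(3)"
```

```text
t 22.72 holder mm [  80.5 -161.9   42.2] F [-7.42 -6.77 -0.91] tq [-1.879  1.254  0.126] [ 0.2822  0.9593 -0.0017 -0.0012]
t 22.87 holder mm [  81.2 -161.1   42.4] F [-5.3395 -4.8455 -1.3037] sd [0.5073 0.5843 0.3418] w 0.000298607336231906
```

>>> carry_out([
  [[0.15, 0.1, 0, 0, 0, 0], [0.25, 0.2, 0, 0, 0, 0], [0.35, 0.25, 0, 0, 0, 0]],
])

```text
time: 23.12
ee_pos: [0.6043, -0.0205, 0.043]
eef_rot: [0.282, 0.959, -0.0, 0.001]
ft_force: [2.6, -7.1, -4.1]
width: 0.0007
grip_force: 3.8
```

```bash
python3 -c "
from h import *
st();im,_,_=meas(3)
h=cv2.cvtColor(im,cv2.COLOR_RGB2HSV);m=cv2.inRange(h,(0,150,80),(6,255,255))|cv2.inRange(h,(172,150,80),(180,255,255))
m[:150]=0;m[260:]=0;m[:,:230]=0;m[:,340:]=0
ys,xs=np.nonzero(m);print(len(xs),xs.min(),xs.max(),ys.min(),ys.max())
for q in (1.4,1.45,1.5,1.55):
    l=16*np.cos(1.4-q)-8;p=np.array([0,-124-l])+97*np.array([np.sin(q),-np.cos(q)]);print(q,proj('side',np.append(O+(Hx*p[0]+Hy*p[1])/1e3,.05)))"
```

```text
t 23.12 holder mm [  82.3 -157.3   43. ] F [ 0.71 -7.56 -4.14] tq [-1.691 -0.751 -0.002] [ 0.282   0.9594 -0.0003  0.0009]
t 23.27 holder mm [  82.3 -157.2   43. ] F [ 0.0963 -6.5801 -4.1951] sd [0.7156 0.1736 0.2081] w 0.00042927308059431034
224 248 274 192 203
1.4 [250.5437 194.2169]
1.45 [250.5572 195.3508]
1.5 [250.6594 196.4969]
1.55 [250.8508 197.6524]
```

>>> carry_out([
  [[-1, -1.1, 0, 0, 0, 0], [-2.5, -2.6, 0, 0, 0, 0], [-3.5, -3.6, 0, 0, 0, 0], [-3.5, -3.6, -4, 0, 0, 0], [-3.5, -3.6, -8, 0, 0, 0], [-3.5, -3.6, -12, 0, 0, 0], [-3.5, -3.6, -14, 0, 0, 0], [-3.5, -3.6, -14, 0, 0, 0]],
])

```text
time: 23.93
ee_pos: [0.6167, -0.0675, 0.1892]
eef_rot: [0.281, 0.96, 0.002, 0.005]
ft_force: [0.1, 0.1, 0.2]
width: 0.0005
grip_force: 0.0
```

Run:
```python
from h import *
st();im,_,_=meas(2)
h=cv2.cvtColor(im,cv2.COLOR_RGB2HSV);m=cv2.inRange(h,(0,150,80),(6,255,255))|cv2.inRange(h,(172,150,80),(180,255,255))
m[:150]=0;m[260:]=0;m[:,:230]=0;m[:,340:]=0
ys,xs=np.nonzero(m);P_=np.array([onz("side",np.array([x,y]),.054)[:2] for x,y in zip(xs,ys)])
H=np.c_[(P_-O)@Hx,(P_-O)@Hy]*1e3
k=np.polyfit(H[:,0],H[:,1],1);print(len(xs),H.min(0),H.max(0),H.mean(0),"q",np.pi/2+np.arctan(k[0]))
```

```text
t 23.93 holder mm [  82.5 -205.9  189.2] F [0.15 0.08 0.19] tq [ 0.028 -0.178 -0.001] [0.2814 0.9596 0.0016 0.0046]
t 24.03 holder mm [  80.7 -205.6  184.9] F [-0.2225  0.2403 -0.5813] sd [0.0145 0.0796 0.4404] w 0.0005257217357452167
216 [  32.0219 -153.11  ] [ 104.0426 -103.7923] [  70.9559 -125.4228] q 1.3453344157235811
```

Run:
```python
from h import *
def red(im):
    h=cv2.cvtColor(im,cv2.COLOR_RGB2HSV);return cv2.inRange(h,(0,130,60),(8,255,255))|cv2.inRange(h,(170,130,60),(180,255,255))
masks={n:red(r.camera(n)) for n in("side","top")}
def model(n,q,o):
    l=max(0,16*np.cos(1.4-q)-8);u=np.array([np.sin(q),-np.cos(q)]);v=np.array([u[1],-u[0]]);p0=np.array([0,-124-l])+o
    bar=[p0+20*u+7*v,p0+20*u-7*v,p0+94*u+7*v,p0+94*u-7*v]; disc=[p0+94*u+10*np.array([np.cos(t),np.sin(t)]) for t in np.arange(0,6.28,.3)]
    M=np.zeros((420,560),np.uint8)
    for s in(bar,disc):
        pts=np.array([proj(n,np.append(O+(Hx*p[0]+Hy*p[1])/1e3,z)) for p in s for z in(.034,.056)])
        cv2.fillConvexPoly(M,cv2.convexHull((pts*16).round().astype(np.int32)),1,shift=4)
    return M
for n,(c0,c1,r0,r1) in {"side":(235,265,180,215),"top":(300,380,160,240)}.items():
    A=masks[n][r0:r1,c0:c1]>0;print(n,A.sum());res=[]
    for q in np.arange(1.2,1.62,.03):
        for ox in(-4,-2,0,2,4):
            for oy in(-4,-2,0,2,4):
                B=model(n,q,np.array([ox,oy]))[r0:r1,c0:c1]>0;res.append(((A&B).sum()/max(1,(A|B).sum()),round(q,2),ox,oy))
    res.sort(reverse=True);print([tuple(map(float,x)) for x in res[:8]])
```

```text
side 153
[(0.9041916167664671, 1.5, -2.0, -2.0), (0.9041916167664671, 1.47, -2.0, 0.0), (0.9036144578313253, 1.44, -2.0, 2.0), (0.8928571428571429, 1.41, -2.0, 4.0), (0.8787878787878788, 1.5, -4.0, -2.0), (0.8735632183908046, 1.47, 0.0, 0.0), (0.8735632183908046, 1.44, 0.0, 2.0), (0.8728323699421965, 1.41, 0.0, 4.0)]
top 226
[(0.8492063492063492, 1.44, -2.0, 2.0), (0.8458498023715415, 1.44, 0.0, 2.0), (0.8412698412698413, 1.41, 0.0, 4.0), (0.8379446640316206, 1.41, -2.0, 4.0), (0.8365758754863813, 1.47, 0.0, 0.0), (0.83203125, 1.41, 2.0, 2.0), (0.8267716535433071, 1.41, 2.0, 4.0), (0.8235294117647058, 1.41, 0.0, 2.0)]
```

The estimate of 1.44–1.5 rad is too close to the 1.43 limit, so I'll press again gently to make sure the lever is at its stop.

>>> carry_out([
  [[0, 0, 4, 0, 0, 0], [0, 0, 8, 0, 0, 0], [0, 0, 12, 0, 0, 0], [0, 0, 14, 0, 0, 0], [0, 0, 14, 0, 0, 0], [1.5, 1.5, 14, 0, 0, 0], [2.5, 2.5, 14, 0, 0, 0], [3, 3, 14, 0, 0, 0], [3.3, 3.3, 14, 0, 0, 0], [3.5, 3.5, 14, 0, 0, 0], [3.7, 3.65, 14, 0, 0, 0], [3.7, 3.65, 14, 0, 0, 0]],
])

```text
time: 25.13
ee_pos: [0.6043, -0.019, 0.0445]
eef_rot: [0.282, 0.959, -0.0, 0.003]
ft_force: [6.6, -5.7, -2.7]
width: 0.0007
grip_force: 3.5
```

```bash
python3 -c "
from h import *
st();meas(3)"
```

```text
t 25.13 holder mm [  82.7 -155.9   44.5] F [ 4.91 -7.14 -2.68] tq [-1.369 -1.614 -0.078] [ 0.2819  0.9595 -0.      0.0026]
t 25.28 holder mm [  82.5 -155.9   44.5] F [ 4.2925 -7.2388 -2.4641] sd [0.4652 0.3379 0.0994] w 0.0008070496111738164
```

>>> carry_out([
  [[0.1, 0.1, 0, 0, 0, 0], [0.2, 0.2, 0, 0, 0, 0], [0.3, 0.25, 0, 0, 0, 0], [0.3, 0.25, 0, 0, 0, 0]],
])

```text
time: 25.62
ee_pos: [0.6039, -0.0166, 0.0447]
eef_rot: [0.282, 0.959, -0.0, 0.003]
ft_force: [9.9, -9.0, -4.3]
width: 0.0002
grip_force: 5.3
```

```bash
python3 -c "
from h import *
st();meas(3)"
```

```text
t 25.62 holder mm [  82.9 -153.4   44.7] F [  7.34 -11.19  -4.3 ] tq [-2.013 -2.388 -0.118] [ 0.2824  0.9593 -0.0003  0.0034]
t 25.77 holder mm [  82.9 -153.4   44.7] F [  7.0902 -11.2923  -3.5918] sd [0.4017 0.3193 0.4608] w 0.0007224134042900629
```

>>> carry_out([
  [[0.1, 0.1, 0, 0, 0, 0], [0.2, 0.2, 0, 0, 0, 0], [0.3, 0.25, 0, 0, 0, 0], [0.3, 0.25, 0, 0, 0, 0]],
])

```text
time: 26.1
ee_pos: [0.6022, -0.0123, 0.0446]
eef_rot: [0.282, 0.959, -0.0, 0.003]
ft_force: [7.6, -8.3, -2.3]
width: 0.0005
grip_force: 4.7
```

```bash
python3 -c "
from h import *
st();im,_,_=meas(3)"
```

```text
t 26.1 holder mm [  82.3 -148.9   44.6] F [ 5.22 -9.94 -2.3 ] tq [-1.756 -1.865 -0.105] [ 0.2822  0.9593 -0.0002  0.0028]
t 26.25 holder mm [  82.2 -149.    44.6] F [ 4.6223 -9.2813 -2.068 ] sd [0.7408 0.4054 0.9227] w 0.00013921948382344626
```

>>> carry_out([
  [[0.1, 0.1, 0, 0, 0, 0], [0.2, 0.2, 0, 0, 0, 0], [0.3, 0.25, 0, 0, 0, 0], [0.3, 0.25, 0, 0, 0, 0]],
])

```text
time: 26.58
ee_pos: [0.6019, -0.0117, 0.0448]
eef_rot: [0.283, 0.959, -0.001, 0.004]
ft_force: [10.6, -16.6, -3.1]
width: 0.0006
grip_force: 8.8
```

```bash
python3 -c "
from h import *
st();im,_,_=meas(3)"
```

```text
t 26.58 holder mm [  82.2 -148.2   44.8] F [  6.06 -18.7   -3.14] tq [-3.518 -2.664 -0.063] [ 0.2833  0.959  -0.0015  0.004 ]
t 26.73 holder mm [  82.2 -148.2   44.8] F [  6.7472 -17.7903  -3.6396] sd [0.1688 0.5953 0.2272] w 0.00016351081945994295
```

The lever is firmly at its stop: only 0.7 mm more travel while the force rose to 18 N. Retreating.

>>> carry_out([
  [[-0.5, -0.5, 0, 0, 0, 0], [-1.5, -1.5, 0, 0, 0, 0], [-3, -3, 0, 0, 0, 0], [-4, -4, 0, 0, 0, 0], [-4, -4, -4, 0, 0, 0], [-4, -4, -8, 0, 0, 0], [-4, -4, -12, 0, 0, 0], [-4, -4, -14, 0, 0, 0], [-4, -4, -14, 0, 0, 0], [-4, -4, -14, 0, 0, 0]],
])

```text
time: 27.57
ee_pos: [0.6113, -0.0614, 0.1843]
eef_rot: [0.281, 0.96, 0.001, 0.001]
ft_force: [-0.0, 0.9, 0.2]
width: 0.0003
grip_force: 0.0
```

Run:
```python
from h import *
def red(im):
    h=cv2.cvtColor(im,cv2.COLOR_RGB2HSV);return cv2.inRange(h,(0,130,60),(8,255,255))|cv2.inRange(h,(170,130,60),(180,255,255))
m=red(r.camera("side"))[180:215,235:265]; ys,xs=np.nonzero(m);print(len(xs),xs.min()+235,ys.min()+180,ys.max()+180)
st()
print(r.close_job())
```

```text
157 249 195 205
t 27.62 holder mm [  77.9 -198.4  182.7] F [ 0.1   1.33 -0.36] tq [ 0.063 -0.123 -0.006] [ 0.2813  0.9596  0.0006 -0.0003]
the job is handed in; nothing more can be done
None
```

I set the nut to about 5 N at the handle, pushed the red lever past its dead point to the stop, and handed the job in at 27.6 s with the arm clear; no verdict came back, and the jaw's final force on the tin could not be measured directly.

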